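# Swing a limestone strip home in the carving jig and wedge it

### The arm

A 6-joint arm with a two-finger parallel gripper is mounted at the origin on the work surface. World frame = base frame: x ahead of the robot, y to its left, z up, the work surface at z = 0. Lengths are in m, angles in rad, forces in N, time in s.
With the tool pointing down it reaches from about 0.25 to 0.725 m from the base axis. Payload 4 kg.
Tool frame: the origin (TCP) lies midway between the tips of the shut fingers; the grasp point (between the pads) lies bot.tcp_to_grasp behind it (bot.tcp_to_grasp is the distance from the TCP to the grasp point, in m); z points along the fingers, y is the line along which they close (so a half turn about z gives the same grasp; the last joint's range is limited). The gripper opens to 85 mm and grips with 20 to 120 N. Pads are 22 mm wide; open, the fingers measure 114 mm over their backs; the gripper's body (76 mm by 85 mm) begins 54 mm behind the grasp point. The pads swing forward as they close: fully open they stand 13 mm farther back than shut.
Start: joints at [1.321, 0.241, 0.005, 1.335, 0, 1.571], TCP at [0.124, 0.484, 0.231] pointing down, gripper open.
Joint ranges: [-2.72, 2.72], [-1.05, 1.87], [-1.09, 1.28], [-1.99, 2.15], [-1.42, 1.44], [-3.14, 3.14]. Speed limits (rad/s): [2.79, 2.79, 3.14, 3.14, 3.14, 3.14].

### API

Orientations are given as a unit quaternion [x, y, z, w].
In Python, from workcell import readout, camera, bot gives the robot as it stands. The module is installed in compiled form; this text tells all that it offers.
- The arm moves only by the tool jog_arm, never from a script. Its argument "motion" is a list of rows, each an object of numbers: "x", "y", "z": the shift along the tool's x, y, z in mm; "spin": the turn about the tool's z in degrees; "fingers": the closure, from -1 (fully open) to 1 (shut). A call has 1 to 8 rows; each row is the pose to reach, as a shift and turn from the pose commanded when the call began, along the tool's axes at that moment; what a row does not reach only later rows make up. A row lasts 1/8 s, in which the tool goes at most 62.5 mm and 10.7 degrees, less where a joint would pass 70% of its speed; a pose out of reach is approached as far as the arm can. A call with a gripper value outside its range is refused whole. The fingers move at their own pace and stop on an object; the grip force is fixed at half the most. Time passes only in rows, so rows that repeat a pose let the fingers close. It gives the time, the measured TCP pose, the force, the opening and the grip force at its end, in the units of the state.
- readout.get_obs(): the state, without advancing time (a new reading comes with each control period).
- camera(name): name is "scene" or "top" or "wrist"; returns a dict with "pixels" (420x560x3 uint8, red, green, blue), "K" (3x3 intrinsics, pixels), "rvec" (rotation vector, rad) and "tvec" (3), from world to camera coordinates, as OpenCV has them. Camera axes: x right, y down, z forward; pixel columns grow to the right and rows downward; lengths in m; the calibration is good to about 2 mm. The wrist camera is an equidistant fisheye: a pixel r from the principal point sees the ray r / f radians off the axis. A picture is of the moment at which its call begins. There is no depth.
- bot.job_done(): hands the job in; it is judged then, once.
The state is a dict: "clock": time; "joint_pos": joint angles; "joint_vel": joint speeds; "tau": joint torques, N m; "eef_pos": TCP position; "tool_rot": TCP orientation; "ft_force": force on the tool from outside, world axes, zero at the start; "ft_torque": the same for the moment, N m; "grip_width": finger opening in m; "grasp_force": force on a finger pad.
Only numpy, scipy, OpenCV 4.12 (cv2) and the standard library are available. Lean on these libraries where they do the work, as an engineer would, in place of code of your own. Each camera call takes 0.05 s, during which the arm holds its last target. There are 200 camera calls.

### The job

Get the limestone strip ready for carving: with its heel staying at the heel pins of the jig board, push near its free end so that it swings flat against the wooden fence along its whole length, without lifting it off the board. Then put the aluminium wedge, lying flat and nose away from the robot, into the gap between the strip's free end and the steel post, with its flat side to the stone, and push its tail until it is tight and the strip sits firmly against the heel stop. Press firmly but never hard, as the stone chips, leave the strip flush and the wedge tight, and leave the other tools where they are.

Things in the scene. Friction and masses are not known exactly. Their poses are not given: they have to be found in the camera images.
- jig: plywood jig board fixed on the bench, 235 (x) x 330 (y) x 12 mm thick. Origin at bench level (underside), below the fence face and the middle of the home strip. In its axes the board covers x -145..+90, y -180..+150 mm, top at z=12 mm. -x looks to the robot. A strip fully home fills x -36..0, y -110..+110 mm
- fence (a point): foot of the fence face at the board's top, 12 mm straight above the jig's origin. The fence is a wooden rail standing 30 mm above the board; its face lies at x=0 looking to -x and runs from y=-107 to +115 mm
- fence_toe (a point): foot of the fence face at its toe end, in the jig at x=0, y=-107, z=12 mm; axes as the jig. Past it, at x=-18, y about -144 mm in the jig, stands the wedge post, a round steel pin 20 mm thick and 30 mm tall. It is bolted in a slot along y, anywhere from y=-148.5 to -138.5; where is not reported. So the gap to a fully home strip is 18 to 29 mm
- heel_stop (a point): axis of the heel stop, a round steel pin 12 mm thick and 30 mm tall, 15 mm above the board top; axes as the jig; in the jig at x=-9, y=+116 mm. The strip's heel end face finally rests on it
- keeper (a point): axis of the heel keeper, a round steel pin 16 mm thick and 30 mm tall, 15 mm above the board top; in the jig at x=-52, y=+104 mm. It keeps the heel from swinging back to the robot, with 8 mm of play to a home strip
- strip_mid (a point): centre of the loose limestone strip on the jig board, 220 long, 36 wide, 30 mm tall, 0.4 to 0.6 kg. Its y axis runs along it from free end (toe, -y) to heel (+y); its +x side goes against the fence. It starts with the toe swung 0.18 to 0.34 rad away from the fence towards the robot. It chips when pressed on the jig with over 40 N or by the wedge with over 20 N; a push of about 10 N seats it on the fence
- strip_toe (a point): centre of the strip's free end face (toe), half-way up; axes as the strip
- strip_heel (a point): centre of the strip's heel end face, half-way up; axes as the strip. At the start the heel lies 3 to 7 mm short of the heel stop
- wedge_tail (a point): centre, half-way up, of the parallel tail (the grip) of the loose 0.35 kg aluminium wedge, 30 mm tall, starting flat on the bench to the robot's right. Own +x points to the nose. Tail x -22.5..+22.5, y -15..+15 mm; then a 110 mm taper from 30 to 8 mm thick (1 in 5). The +y side is flat over the whole 155 mm; the -y side carries the taper
- wedge_nose (a point): middle of the wedge's blunt nose face, 8 mm wide, half-way up: 132.5 mm along +x and 11 mm along +y from the tail's centre. Driven along the jig's +x, flat side on the strip's end and taper on the post, it first shoves the strip to the heel stop, then jams (push rises steeply): tight at 20 N on its tail, too hard above 35 N; it stays jammed when left
- mallet: round carver's mallet lying on its side, dark wooden head 90 mm wide and 100 mm long, handle 150 mm; origin on the bench under the joint of head and handle; loose, leave alone
- chisel_flat: flat stone chisel, steel bar 12 mm thick, about 190 mm long; origin under its middle; loose, leave alone
- chisel_point: point chisel, steel bar 12 mm thick, about 180 mm long; origin under its middle; loose, leave alone
- packer: plain oblong wooden block 90 x 30 x 30 mm, the size of the wedge's tail but with no taper; origin under its middle; loose, leave alone
- offcut: rough limestone offcut about 90 x 50 x 35 mm; origin under its middle; loose, leave alone
- square: try square lying flat, steel blade 150 x 25 mm, wooden stock 100 mm; origin near the corner; loose, leave alone
- brush: straw dusting brush, about 190 mm long and 70 mm wide; origin on the bench under the ferrule; loose, leave alone
- strip: the limestone strip's own frame: origin at the lower corner of its heel end on the fence side; axes as strip_mid
- wedge: the wedge's own frame: origin on its underside below the tail's centre; axes as wedge_tail
Things that resemble listed ones, but are neither listed nor needed, are in the scene too. Leave any black look-alike of the wedge alone. Leave any red look-alike of the strip alone.

How it is judged:
On the way, in this order (a step that is already met when the one before it is completed fails the run):
1. the strip lies flat against the fence along its whole length (x of each of strip_toe, strip_heel in the frame of jig above -0.0205 m and z of strip_mid in the frame of jig below 0.031 m and y of strip_mid in the frame of jig between -0.03 and 0.01 m), for 0.2 s.
2. the wedge lies in the gap between strip and post and is pushed tight (over 5 N on the stone), with the strip against the heel stop (all of step 1 and y of strip_heel in the frame of jig above 0.1075 m and x of wedge_nose in the frame of jig above -0.003 m and x of wedge_tail in the frame of jig below -0.03 m and z of each of wedge_nose, wedge_tail in the frame of jig below 0.031 m and y of wedge_nose in the frame of jig between -0.124 and -0.105 m and contact force between wedge and strip above 5 N), for 0.2 s.
At the end, for the whole second after the job is handed in: The strip lies on the board within 2.5 mm of the fence at both ends and within 2.5 mm of the heel stop; the wedge lies flat in the gap between free end and post, nose well in, flat side to the stone, pressing it with at least 1 N; both at rest (all of step 1 and y of strip_heel in the frame of jig above 0.1075 m and x of wedge_nose in the frame of jig above -0.003 m and x of wedge_tail in the frame of jig below -0.03 m and z of each of wedge_nose, wedge_tail in the frame of jig below 0.031 m and y of wedge_nose in the frame of jig between -0.124 and -0.105 m and contact force between wedge and strip above 1 N and linear speed of each of strip, wedge below 0.01 m/s); the robot touches nothing.
It fails at once if the stone is pressed on the jig with more than 40 N (contact force between strip and jig above 40 N).
It fails at once if the wedge is pressed on the stone with more than 20 N (contact force between wedge and strip above 20 N).
It fails at once if the strip is lifted off the board (z of strip_mid in the frame of jig above 0.042 m).
It fails at once if the strip's heel leaves the heel pins by more than 15 mm (y of strip_heel in the frame of jig below 0.095 m or x of strip_heel in the frame of jig below -0.035 m).
It fails at once if another tool is moved by more than 30 mm (distance of any of mallet, chisel_flat, chisel_point, packer, offcut, square, brush from where it was at the start of the episode above 0.03 m).
It also fails if it takes over 72 s, if anything falls off the work surface, if the arm or the gripper's body presses on something with over 40 N, if the wrist force passes 120 N, or if a joint passes its speed limit or range.

## Working session

There is one attempt and no reset: what is moved stays moved. The work goes in short steps, Python scripts to look and compute and a tool call to move; the robot and the scene stay as the last step left them, time stands still between calls to the robot, and variables do not carry over. Pictures are saved under pics/ and viewed, at most 10 in all, crops included, and the job is handed in when it is done.

Besides the shell and the picture viewer there is one more tool, called after ">>>" as a command line: name --argument value ..., lists and objects as JSON in quotes. jog_arm: Moves the arm, as the interface text tells. Its arguments: {"type":"object","properties":{"motion":{"type":"array"}},"required":["motion"]}

```bash
mkdir -p pics
cat > h.py <<'E'
import numpy as np, cv2
from workcell import readout, camera, bot
from scipy.spatial.transform import Rotation as R
def snap(n,f=None):
    c=camera(n); 
    if f: cv2.imwrite('pics/'+f,c['pixels'][:,:,::-1])
    return c
def ray(c,uv,z):
    uv=np.atleast_2d(np.array(uv,float)); M=R.from_rotvec(np.ravel(c['rvec'])).as_matrix(); t=np.ravel(c['tvec'])
    o=-M.T@t; d=np.c_[uv,np.ones(len(uv))]@np.linalg.inv(c['K']).T@M
    return o+d*((z-o[2])/d[:,2])[:,None]
def proj(c,P):
    return cv2.projectPoints(np.array(P,float).reshape(-1,1,3),c['rvec'],c['tvec'],c['K'],None)[0][:,0]
E
python3 - <<'E'
from h import *
import pickle
for n in('top','scene'):
    c=snap(n,n+'0.png'); pickle.dump(c,open(n+'0.pkl','wb'))
print(readout.get_obs(),bot.tcp_to_grasp); print(c['K'])
E
```

```text
{'clock': 0.1, 'joint_pos': array([1.32100288e+00, 2.41390593e-01, 3.85312725e-03, 1.33521308e+00,
       6.42970525e-06, 1.57083234e+00]), 'joint_vel': array([-0.00053373, -0.00139416,  0.00388287,  0.0006748 , -0.00058718,
       -0.00133023]), 'tau': array([-3.94223662e-04, -3.73138225e+01,  2.53009969e+01,  1.08519854e-02,
        1.05207405e-05, -1.14987068e-05]), 'eef_pos': array([0.12345802, 0.48392563, 0.23047332]), 'tool_rot': array([ 1.24590073e-01,  9.92207820e-01, -9.69100087e-04, -1.24893097e-04]), 'ft_force': array([ 0.19120191, -0.15504388, -0.40023081]), 'ft_torque': array([-0.02839259,  0.00198002,  0.00708667]), 'grasp_force': 0.0, 'grip_width': 0.08557336890751946} 0.0187
[[511.44882006   0.         276.49481597]
 [  0.         511.44882006 210.73562732]
 [  0.           0.           1.        ]]
```

View pics/top0.png

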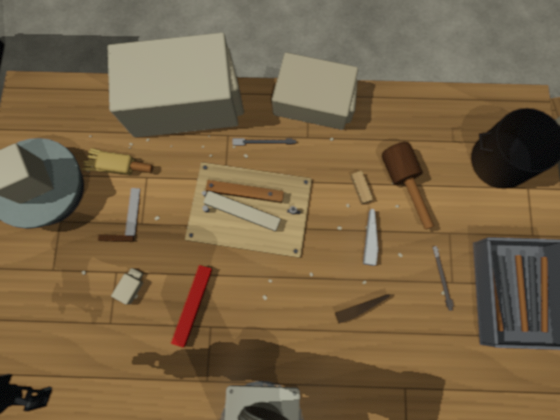

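View pics/scene0.png

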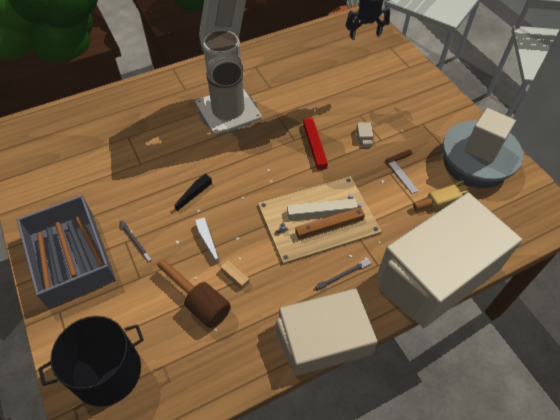

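The top view shows the jig board at (250,210), strip from (205,200) to (280,222), post at (293,210). The silver wedge is at (371,237), nose up. The black look-alike is at (362,306) and the red one at (192,306).

Run:
```python
from h import *
import pickle
t=pickle.load(open('top0.pkl','rb'));s=pickle.load(open('scene0.pkl','rb'))
for c in(t,s):
    M=R.from_rotvec(np.ravel(c['rvec'])).as_matrix(); print('cam',-M.T@np.ravel(c['tvec']),'fx',c['K'][0,0])
a=cv2.resize(t['pixels'][155:265,180:400],None,fx=3.6,fy=3.6,interpolation=cv2.INTER_CUBIC)
cv2.imwrite('pics/tc.png',a[:,:,::-1])
a=cv2.resize(s['pixels'][170:295,180:390],None,fx=3.8,fy=3.8,interpolation=cv2.INTER_CUBIC)
cv2.imwrite('pics/sc.png',a[:,:,::-1])
# masks
h=cv2.cvtColor(t['pixels'],cv2.COLOR_RGB2HSV)
for u,v in[(371,240),(240,211),(200,230),(260,240),(245,190),(340,240),(205,208),(293,210),(362,186)]: print((u,v),h[v,u],t['pixels'][v,u])
```

```text
cam [ 0.29685823 -0.0559      1.19556279] fx 422.92416263370563
cam [ 1.32990611 -0.470981    1.35542801] fx 511.448820056679
(371, 240) [ 53   6 176] [173 176 172]
(240, 211) [ 25  41 175] [175 170 147]
(200, 230) [ 21 100 146] [146 128  89]
(260, 240) [ 21  97 168] [168 148 104]
(245, 190) [ 15 161 133] [133  90  49]
(340, 240) [ 17 135 138] [138 107  65]
(205, 208) [ 30   7 145] [145 145 141]
(293, 210) [30  8 95] [95 95 92]
(362, 186) [ 19 107 169] [169 142  98]
```

View pics/tc.png

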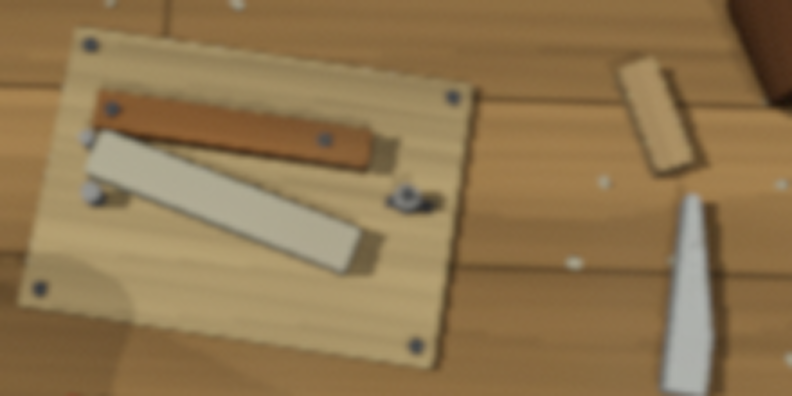

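View pics/sc.png

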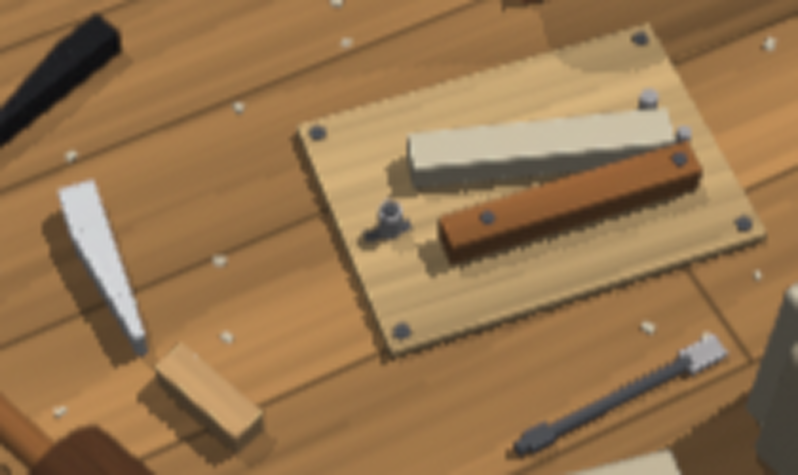

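The crops show the following:
- **Board corners:** crop pixels (75,28), (475,88), (437,368) and (18,305).
- **Strip top:** from (95,150) to (355,250).
- **Post:** at (407,195).
- **Wedge:** nose at (693,197), tail at (687,390). The straight flat side is on the left (+y), which is the side facing the stone.

```bash
cat >> h.py <<'E'
def biggest(mask,box):
    m=np.zeros(mask.shape,np.uint8); u0,u1,v0,v1=box; m[v0:v1,u0:u1]=mask[v0:v1,u0:u1]
    m=m.astype(np.uint8)*255
    cs=cv2.findContours(m,cv2.RETR_EXTERNAL,cv2.CHAIN_APPROX_NONE)[0]
    return max(cs,key=cv2.contourArea)
E
python3 - <<'E'
from h import *
import pickle
t=pickle.load(open('top0.pkl','rb'));s=pickle.load(open('scene0.pkl','rb'))
def go(c,name,mask,box,z):
    k=biggest(mask,box); P=ray(c,k[:,0]+0.0,z)[:,:2]
    r=cv2.minAreaRect((P*1000).astype(np.float32)); print(name,np.round(r[0],1),np.round(r[1],1),round(r[2],2)); return P,r
for c,n,bs in((t,'top',dict(b=(175,320,155,265),s=(190,290,190,235),w=(360,382,205,268),f=(200,290,175,205))),
              (s,'scene',dict(b=(250,390,170,270),s=(280,365,195,222),w=(190,222,214,268),f=(290,370,200,245)))):
    h=cv2.cvtColor(c['pixels'],cv2.COLOR_RGB2HSV).astype(int); H,S,V=h[...,0],h[...,1],h[...,2]
    go(c,n+' wedge',(S<40)&(V>130),bs['w'],.03)
    go(c,n+' strip',(S<70)&(V>(150)),bs['s'],.042)
    go(c,n+' fence',(S>135)&(H<18)&(V>90),bs['f'],.042)
    go(c,n+' board',(S<120)&(V>90),bs['b'],.012)
# manual board corners
crop=np.array([[75,28],[475,88],[437,368],[18,305]])/3.6+[180,155]-.4
print(ray(t,crop,.012))
crop=np.array([[650,24],[298,122],[390,355],[766,237]])/3.8+[180,170]-.4
print(ray(s,crop,.012))
E
```

```text
top wedge [ 502.5 -291.7] [ 32.5 155.5] 82.85
top strip [564.2  78.9] [217.8  34.5] 70.19
top fence [620.9  72.2] [219.4  32.4] 82.64
top board [577.5  59.8] [334.4 238.5] 82.86
scene wedge [ 504.1 -290.2] [ 30.  155.3] 83.48
scene strip [564.9  80.1] [219.6  34. ] 70.1
scene fence [624.3  74.1] [219.9  32.5] 82.29
scene board [580.   60.2] [332.6 238.4] 83.0
[[ 0.71173241  0.20921299  0.012     ]
 [ 0.67004295 -0.11948919  0.012     ]
 [ 0.44138871 -0.09370849  0.012     ]
 [ 0.48101809  0.23693533  0.012     ]]
[[ 0.48414014  0.239346    0.012     ]
 [ 0.44011639 -0.08452986  0.012     ]
 [ 0.6761044  -0.11785773  0.012     ]
 [ 0.71731743  0.20698692  0.012     ]]
```

```bash
cat >> h.py <<'E'
A=np.deg2rad(-7.1); O=np.array([608.,71.5])  # jig pose, mm
RJ=np.array([[np.cos(A),-np.sin(A)],[np.sin(A),np.cos(A)]])
def j2w(p): return O+RJ@np.array(p,float)
def w2j(p): return (np.atleast_2d(p)[:,:2]-O)@RJ
def plan(xy,z,yaw):  # world mm of TCP, angle of tool y (deg) -> tool shift mm, spin deg
    o=readout.get_obs(); M=R.from_quat(o['tool_rot']).as_matrix(); p=o['eef_pos']*1000
    d=M.T@(np.array([*xy,z])-p); cur=np.degrees(np.arctan2(M[1,1],M[0,1]))
    print('tcp',p.round(1),'yaw',cur.round(2),'shift',d.round(1),'spin',round(-(yaw-cur),2))
E
python3 - <<'E'
from h import *
import pickle
t=pickle.load(open('top0.pkl','rb'));s=pickle.load(open('scene0.pkl','rb'))
T=np.array([[407,190],[87,137],[92,190]])/3.6+[180,155]-.4
S=np.array([[390,210],[684,133],[648,98]])/3.8+[180,170]-.4
print(w2j(ray(t,T,.042)*1000).round(1)); print(w2j(ray(s,S,.042)*1000).round(1))
# wedge flat side line
for c,b in((t,(360,382,205,268)),(s,(190,222,214,268))):
    h=cv2.cvtColor(c['pixels'],cv2.COLOR_RGB2HSV).astype(int)
    k=biggest((h[...,1]<40)&(h[...,2]>130),b)[:,0]; P=ray(c,k,.03)[:,:2]*1000
    th=np.deg2rad(-7); ex=np.array([np.cos(th),np.sin(th)]); ey=np.array([-ex[1],ex[0]])
    a=P@ex; b=P@ey; L=[]
    for q in np.linspace(a.min()+8,a.max()-8,20):
        m=abs(a-q)<5; L.append((q,b[m].max(),b[m].min()))
    L=np.array(L); f=np.polyfit(L[:,0],L[:,1],1); print('flat yaw',-7+np.degrees(np.arctan(f[0])),'a',a.min(),a.max(),'flat b mid',np.polyval(f,a.mean()),'thick',(L[:,1]-L[:,2]).round(1)[[0,3,10,19]])
    tc=ex*(a.min()+22.5)+ey*(np.polyval(f,a.min()+22.5)-15); print('tail centre',tc)
plan(j2w([-107,-86]),60,82.9)
E
```

```text
[[ -14.7 -140.7]
 [ -10.9  114.3]
 [ -52.4  102.1]]
[[ -18.5 -139.7]
 [  -7.9  116.3]
 [ -50.9  103.2]]
flat yaw -7.120500984197564 a 456.53946827573264 612.0187957340515 flat b mid -212.85494481208625 thick [30.5 30.9 25.4 12.1]
tail centre [ 447.71295965 -284.43324768]
flat yaw -7.017595214941646 a 458.1303078592369 613.2762878594948 flat b mid -212.34199247231325 thick [27.3 29.1 23.8  8.4]
tail centre [ 449.3436669  -284.20585151]
tcp [123.5 483.9 230.5] yaw 75.69 shift [-476.1 -378.2  171.2] spin -7.21
```

>>> jog_arm --motion '[{"x":-476,"y":-378,"z":0,"spin":-7.2,"fingers":1},{"x":-476,"y":-378,"z":0,"spin":-7.2,"fingers":1},{"x":-476,"y":-378,"z":0,"spin":-7.2,"fingers":1},{"x":-476,"y":-378,"z":0,"spin":-7.2,"fingers":1},{"x":-476,"y":-378,"z":0,"spin":-7.2,"fingers":1},{"x":-476,"y":-378,"z":0,"spin":-7.2,"fingers":1},{"x":-476,"y":-378,"z":0,"spin":-7.2,"fingers":1},{"x":-476,"y":-378,"z":0,"spin":-7.2,"fingers":1}]'

```text
clock: 1.1
eef_pos: [0.4269, 0.0845, 0.2312]
tool_rot: [0.062, 0.998, 0.0, -0.0]
ft_force: [-0.0, 1.3, -0.6]
grip_width: -0.0001
grasp_force: 0.0
```

Run:
```python
from h import *
plan(j2w([-110,-86]),22,82.9)
```

```text
tcp [426.9  84.5 231.2] yaw 82.87 shift [-71.4 -76.6 209.1] spin -0.03
```

>>> jog_arm --motion '[{"x":-71,"y":-77,"z":0,"fingers":1},{"x":-71,"y":-77,"z":50,"fingers":1},{"x":-71,"y":-77,"z":110,"fingers":1},{"x":-71,"y":-77,"z":150,"fingers":1},{"x":-71,"y":-77,"z":170,"fingers":1},{"x":-71,"y":-77,"z":170,"fingers":1}]'

```text
validation failed for argument at $.mo...
```

Run:
```python
from h import *
o=readout.get_obs();print(o['clock'],o['ft_force'],o['joint_vel'].round(3),w2j(o['eef_pos']*1000))
plan(j2w([-110,-86]),22,82.9); snap('wrist','w1.png')
```

```text
1.1 [-0.03171756  1.33728951 -0.59150752] [-1.09   0.386  0.428  0.035  0.004 -1.083] [[-181.32953433   -9.46732548]]
tcp [426.9  84.5 231.2] yaw 82.87 shift [-71.4 -76.6 209.1] spin -0.03
```

View pics/w1.png

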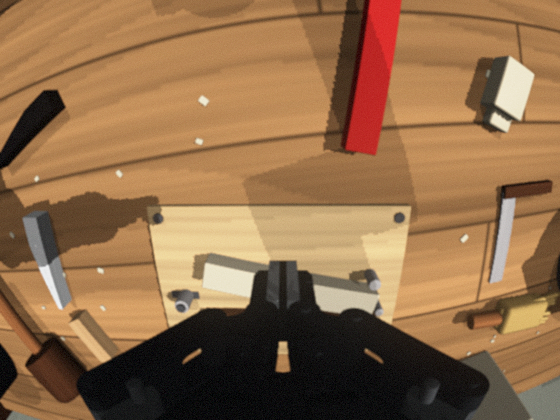

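The wrist view shows the shut fingers over the board. The strip is at (290,285), the post at (183,300) and the keeper at (373,280), with the wedge at the left (48,258). The move was refused because a field was missing, so I'll let the arm settle and plan again.

>>> jog_arm --motion '[{"x":0,"y":0,"z":0,"spin":0,"fingers":1},{"x":0,"y":0,"z":0,"spin":0,"fingers":1}]'

```text
clock: 1.4
eef_pos: [0.4253, 0.087, 0.2309]
tool_rot: [0.062, 0.998, 0.0, -0.001]
ft_force: [0.5, 0.3, 0.9]
grip_width: 0.0
grasp_force: 0.0
```

Run:
```python
from h import *
plan(j2w([-110,-86]),22,82.9)
```

```text
tcp [425.3  87.  230.9] yaw 82.93 shift [-73.5 -78.8 208.8] spin 0.03
```

>>> jog_arm --motion '[{"x":-37,"y":-40,"z":0,"spin":0,"fingers":1},{"x":-73,"y":-79,"z":20,"spin":0,"fingers":1},{"x":-73,"y":-79,"z":80,"spin":0,"fingers":1},{"x":-73,"y":-79,"z":140,"spin":0,"fingers":1},{"x":-73,"y":-79,"z":190,"spin":0,"fingers":1},{"x":-73,"y":-79,"z":208,"spin":0,"fingers":1},{"x":-73,"y":-79,"z":208,"spin":0,"fingers":1},{"x":-73,"y":-79,"z":208,"spin":0,"fingers":1}]'

```text
clock: 2.4
eef_pos: [0.4896, 0.0002, 0.0244]
tool_rot: [0.061, 0.998, 0.0, 0.001]
ft_force: [-0.0, -0.3, 0.9]
grip_width: 0.0
grasp_force: 0.0
```

Run:
```python
from h import *
o=readout.get_obs();print(o['ft_force'],w2j(o['eef_pos']*1000))
plan(j2w([-95,-86]),22,82.9)
```

```text
[-3.46209717e-04 -3.28707359e-01  9.36535618e-01] [[-108.696951    -85.37709375]]
tcp [4.896e+02 2.000e-01 2.440e+01] yaw 83.02 shift [-13.7  -0.7   2.5] spin 0.12
```

>>> jog_arm --motion '[{"x":-6,"y":0,"z":3,"spin":0,"fingers":1},{"x":-12,"y":0,"z":3,"spin":0,"fingers":1},{"x":-16,"y":0,"z":3,"spin":0,"fingers":1},{"x":-20,"y":0,"z":3,"spin":0,"fingers":1},{"x":-24,"y":0,"z":3,"spin":0,"fingers":1},{"x":-28,"y":0,"z":3,"spin":0,"fingers":1},{"x":-32,"y":0,"z":3,"spin":0,"fingers":1},{"x":-36,"y":0,"z":3,"spin":0,"fingers":1}]'

```text
clock: 3.4
eef_pos: [0.5245, -0.0056, 0.0202]
tool_rot: [0.062, 0.998, -0.0, -0.0]
ft_force: [-2.5, -0.0, 0.3]
grip_width: -0.0001
grasp_force: 0.9
```

>>> jog_arm --motion '[{"x":-4,"y":0,"z":0,"spin":0,"fingers":1},{"x":-8,"y":0,"z":0,"spin":0,"fingers":1},{"x":-12,"y":0,"z":0,"spin":0,"fingers":1},{"x":-15,"y":0,"z":0,"spin":0,"fingers":1},{"x":-18,"y":0,"z":0,"spin":0,"fingers":1},{"x":-20,"y":0,"z":0,"spin":0,"fingers":1},{"x":-20,"y":0,"z":0,"spin":0,"fingers":1}]'

```text
clock: 4.28
eef_pos: [0.5448, -0.0079, 0.0204]
tool_rot: [0.062, 0.998, 0.0, 0.0]
ft_force: [-0.5, -0.0, -1.2]
grip_width: 0.0001
grasp_force: 0.4
```

```bash
cat >> h.py <<'E'
def strip(c,box):
    h=cv2.cvtColor(c['pixels'],cv2.COLOR_RGB2HSV).astype(int)
    k=biggest((h[...,1]<70)&(h[...,2]>150),box)[:,0]
    r=cv2.minAreaRect((ray(c,k,.042)[:,:2]*1000).astype(np.float32)); print('strip',w2j(r[0]).round(1),np.round(r[1],1),round(r[2],2))
E
python3 - <<'E'
from h import *
o=readout.get_obs();print(o['ft_force'],w2j(o['eef_pos']*1000))
strip(snap('scene'),(280,375,190,225))
E
```

```text
[-0.47456825 -0.00630915 -1.16751041] [[-52.85902884 -86.55643849]]
strip [[-24.    7.8]] [230.6  34.1] 83.11
```

>>> jog_arm --motion '[{"x":-2,"y":0,"z":0,"spin":0,"fingers":1},{"x":-4,"y":0,"z":0,"spin":0,"fingers":1},{"x":-5,"y":0,"z":0,"spin":0,"fingers":1},{"x":-5,"y":0,"z":0,"spin":0,"fingers":1}]'

```text
clock: 4.82
eef_pos: [0.549, -0.0087, 0.0202]
tool_rot: [0.062, 0.998, -0.0, -0.0]
ft_force: [-3.9, -1.3, 1.8]
grip_width: -0.0002
grasp_force: 1.7
```

>>> jog_arm --motion '[{"x":-1,"y":0,"z":0,"spin":0,"fingers":1},{"x":-1,"y":0,"z":0,"spin":0,"fingers":1}]'

```text
clock: 5.08
eef_pos: [0.549, -0.0087, 0.0202]
tool_rot: [0.062, 0.998, 0.0, -0.001]
ft_force: [-5.9, 0.2, 4.6]
grip_width: 0.0002
grasp_force: 2.9
```

>>> jog_arm --motion '[{"x":-1,"y":0,"z":0,"spin":0,"fingers":1},{"x":-1,"y":0,"z":0,"spin":0,"fingers":1}]'

```text
clock: 5.32
eef_pos: [0.549, -0.0086, 0.0201]
tool_rot: [0.062, 0.998, 0.0, -0.002]
ft_force: [-8.2, -0.3, 5.6]
grip_width: -0.0001
grasp_force: 4.0
```

Run:
```python
from h import *
s=snap('scene');t=snap('top')
import pickle; pickle.dump((s,t),open('c2.pkl','wb'))
a=cv2.resize(s['pixels'][175:245,260:390],None,fx=6,fy=6,interpolation=cv2.INTER_CUBIC)
cv2.imwrite('pics/s2.png',a[:,:,::-1])
```

```text
(no output)
```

View pics/s2.png

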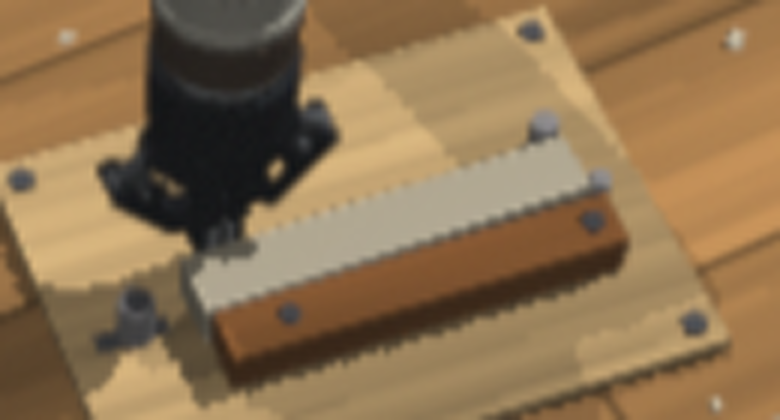

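The strip now lies along the fence; its far edge runs from (205,310) to (592,188), just on the fence top edge. To seat the heel, I'll push nearer that end as well.

>>> jog_arm --motion '[{"x":8,"y":0,"z":0,"spin":0,"fingers":1},{"x":18,"y":0,"z":0,"spin":0,"fingers":1},{"x":18,"y":60,"z":0,"spin":0,"fingers":1},{"x":18,"y":120,"z":0,"spin":0,"fingers":1},{"x":12,"y":126,"z":0,"spin":0,"fingers":1},{"x":8,"y":126,"z":0,"spin":0,"fingers":1},{"x":5,"y":126,"z":0,"spin":0,"fingers":1},{"x":5,"y":126,"z":0,"spin":0,"fingers":1}]'

```text
clock: 6.42
eef_pos: [0.5617, 0.1155, 0.0201]
tool_rot: [0.063, 0.998, -0.0, -0.0]
ft_force: [-0.9, -0.7, -0.1]
grip_width: 0.0001
grasp_force: 0.3
```

Run:
```python
from h import *
o=readout.get_obs();print(o['ft_force'],w2j(o['eef_pos']*1000))
```

```text
[-0.87043821 -0.67808857 -0.05381815] [[-51.41714478  37.88737826]]
```

>>> jog_arm --motion '[{"x":-1,"y":0,"z":0,"spin":0,"fingers":1},{"x":-2,"y":0,"z":0,"spin":0,"fingers":1},{"x":-3,"y":0,"z":0,"spin":0,"fingers":1},{"x":-3,"y":0,"z":0,"spin":0,"fingers":1}]'

```text
clock: 6.92
eef_pos: [0.5644, 0.1159, 0.0201]
tool_rot: [0.062, 0.998, -0.0, -0.0]
ft_force: [-2.9, -0.9, 0.8]
grip_width: -0.0002
grasp_force: 1.5
```

>>> jog_arm --motion '[{"x":-1,"y":0,"z":0,"spin":0,"fingers":1},{"x":-2,"y":0,"z":0,"spin":0,"fingers":1},{"x":-2,"y":0,"z":0,"spin":0,"fingers":1}]'

```text
clock: 7.3
eef_pos: [0.5648, 0.116, 0.0201]
tool_rot: [0.062, 0.998, -0.0, -0.002]
ft_force: [-7.9, -1.3, 4.6]
grip_width: 0.0002
grasp_force: 3.7
```

Run:
```python
from h import *
o=readout.get_obs();print(o['ft_force'],w2j(o['eef_pos']*1000))
```

```text
[-7.87706776 -1.34415599  4.62949524] [[-48.38039809  38.8209901 ]]
```

>>> jog_arm --motion '[{"x":15,"y":0,"z":0,"spin":0,"fingers":1},{"x":25,"y":0,"z":-30,"spin":0,"fingers":0},{"x":40,"y":0,"z":-80,"spin":0,"fingers":-1},{"x":60,"y":-60,"z":-80,"spin":0,"fingers":-1},{"x":65,"y":-120,"z":-80,"spin":0,"fingers":-1},{"x":68,"y":-180,"z":-80,"spin":0,"fingers":-1},{"x":68,"y":-240,"z":-80,"spin":0,"fingers":-1},{"x":68,"y":-300,"z":-80,"spin":0,"fingers":-1}]'

```text
clock: 8.3
eef_pos: [0.4638, -0.1754, 0.1013]
tool_rot: [0.062, 0.998, -0.001, 0.002]
ft_force: [1.7, -0.3, 0.7]
grip_width: 0.0853
grasp_force: 0.0
```

>>> jog_arm --motion '[{"x":0,"y":-40,"z":0,"spin":0,"fingers":-1},{"x":0,"y":-80,"z":0,"spin":0,"fingers":-1},{"x":0,"y":-80,"z":0,"spin":0,"fingers":-1},{"x":0,"y":-80,"z":0,"spin":0,"fingers":-1}]'

```text
clock: 8.8
eef_pos: [0.4531, -0.2525, 0.1005]
tool_rot: [0.062, 0.998, -0.0, 0.001]
ft_force: [0.7, -0.0, -0.3]
grip_width: 0.085
grasp_force: 0.0
```

Run:
```python
from h import *
plan([447,-284.3],6,82.93)
c=snap('top')
h=cv2.cvtColor(c['pixels'],cv2.COLOR_RGB2HSV).astype(int)
k=biggest((h[...,1]<70)&(h[...,2]>150),(195,290,180,225))[:,0]
r=cv2.minAreaRect((ray(c,k,.042)[:,:2]*1000).astype(np.float32)); print('strip top',w2j(r[0]).round(1),np.round(r[1],1),round(r[2],2))
strip(snap('scene'),(280,375,190,225))
```

```text
tcp [ 453.1 -252.5  100.5] yaw 82.88 shift [  2.2 -32.3  94.5] spin -0.05
strip top [[-17.9   2.8]] [214.9  34.3] 84.1
strip [[-19.    7.9]] [230.6  35.6] 82.39
```

>>> jog_arm --motion '[{"x":2,"y":-32,"z":0,"spin":0,"fingers":-1},{"x":2,"y":-32,"z":40,"spin":0,"fingers":-1},{"x":2,"y":-32,"z":75,"spin":0,"fingers":-1},{"x":2,"y":-32,"z":94,"spin":0,"fingers":-1},{"x":2,"y":-32,"z":94,"spin":0,"fingers":-1}]'

```text
clock: 9.52
eef_pos: [0.4456, -0.2821, 0.0049]
tool_rot: [0.061, 0.998, 0.001, -0.002]
ft_force: [-0.6, -0.6, -1.1]
grip_width: 0.0852
grasp_force: 0.0
```

>>> jog_arm --motion '[{"x":0,"y":0,"z":0,"spin":0,"fingers":0.2},{"x":0,"y":0,"z":0,"spin":0,"fingers":0.5},{"x":0,"y":0,"z":0,"spin":0,"fingers":1},{"x":0,"y":0,"z":0,"spin":0,"fingers":1},{"x":0,"y":0,"z":0,"spin":0,"fingers":1},{"x":0,"y":0,"z":0,"spin":0,"fingers":1}]'

```text
clock: 10.28
eef_pos: [0.4472, -0.2846, 0.0075]
tool_rot: [0.062, 0.998, -0.001, 0.001]
ft_force: [-0.3, 0.7, 6.7]
grip_width: 0.0286
grasp_force: 61.2
```

>>> jog_arm --motion '[{"x":0,"y":0,"z":-30,"spin":0,"fingers":1},{"x":0,"y":0,"z":-60,"spin":0,"fingers":1},{"x":0,"y":0,"z":-60,"spin":0,"fingers":1},{"x":0,"y":0,"z":-60,"spin":0,"fingers":1}]'

```text
clock: 10.78
eef_pos: [0.4453, -0.2833, 0.0648]
tool_rot: [0.062, 0.998, 0.001, -0.001]
ft_force: [-0.4, 0.5, -4.2]
grip_width: 0.0287
grasp_force: 60.4
```

Run:
```python
from h import *
o=readout.get_obs(); print(o['eef_pos'],o['ft_force'],o['ft_torque'],o['grip_width'])
a=[]
for n,b in(('top',(250,320,170,240)),('scene',(245,330,190,260))):
    c=snap(n); u0,u1,v0,v1=b; f=3.9*1.2 if n=='top' else 4.6
    im=cv2.resize(c['pixels'][v0:v1,u0:u1],(398,398*(v1-v0)//(u1-u0)),interpolation=cv2.INTER_CUBIC); im=cv2.resize(im,(398,398)) ; a.append(im)
    # profile along jig y at x=-18, z=.042
    for x in(-28,-18,-8):
        ys=np.arange(-160,-95,2.); P=np.array([[*j2w([x,y])/1000,.042] for y in ys]); uv=proj(c,P).astype(np.float32)
        g=cv2.remap(c['pixels'],uv[None,:,0],uv[None,:,1],cv2.INTER_LINEAR)[0].astype(int)
        print(n,x,' '.join(f'{int(y)}:{p[0]-p[2]}/{p[0]}' for y,p in zip(ys,g)))
cv2.imwrite('pics/toe.png',np.hstack(a)[:,:,::-1])
```

```text
[ 0.44529535 -0.28331697  0.0648228 ] [-0.36813285  0.47460452 -4.16721964] [0.01447823 0.14256948 0.01350042] 0.02865848704847519
top -28 -160:19/61 -158:14/51 -156:12/49 -154:12/51 -152:10/56 -150:8/65 -148:6/74 -146:5/83 -144:5/90 -142:5/94 -140:6/96 -138:6/97 -136:10/98 -134:11/93 -132:13/85 -130:14/71 -128:16/64 -126:22/64 -124:29/72 -122:34/78 -120:36/82 -118:36/83 -116:35/84 -114:31/91 -112:28/105 -110:28/128 -108:27/141 -106:27/150 -104:27/154 -102:27/154 -100:27/153 -98:27/153 -96:28/153
top -18 -160:28/70 -158:27/70 -156:26/71 -154:22/76 -152:18/83 -150:12/86 -148:7/86 -146:4/79 -144:4/74 -142:2/70 -140:3/76 -138:6/89 -136:9/103 -134:14/112 -132:19/110 -130:23/101 -128:29/87 -126:32/82 -124:34/80 -122:35/81 -120:35/82 -118:35/82 -116:34/84 -114:30/88 -112:28/102 -110:26/119 -108:27/138 -106:27/147 -104:27/151 -102:27/153 -100:27/153 -98:28/153 -96:28/153
top -8 -160:61/155 -158:61/156 -156:61/156 -154:60/156 -152:60/156 -150:58/154 -148:56/153 -146:53/151 -144:50/150 -142:49/149 -140:50/150 -138:50/151 -136:53/151 -134:55/148 -132:54/140 -130:51/126 -128:45/109 -126:41/96 -
[... 638 characters left out ...]
53/147 -150:33/124 -148:14/108 -146:4/87 -144:-1/66 -142:-2/65 -140:-3/67 -138:-3/69 -136:0/81 -134:4/99 -132:18/130 -130:38/154 -128:61/165 -126:62/156 -124:61/150 -122:63/155 -120:66/162 -118:68/168 -116:53/140 -114:35/108 -112:21/87 -110:17/93 -108:22/122 -106:27/153 -104:29/170 -102:30/172 -100:30/172 -98:30/172 -96:31/173
scene -8 -160:50/128 -158:43/114 -156:35/101 -154:22/85 -152:12/76 -150:4/68 -148:1/69 -146:0/75 -144:0/84 -142:0/90 -140:1/97 -138:1/104 -136:2/97 -134:4/85 -132:15/79 -130:23/78 -128:28/79 -126:32/84 -124:34/87 -122:34/87 -120:33/87 -118:30/84 -116:22/78 -114:15/73 -112:12/73 -110:16/98 -108:22/133 -106:28/164 -104:29/173 -102:30/173 -100:30/173 -98:30/173 -96:29/172
```

View pics/toe.png

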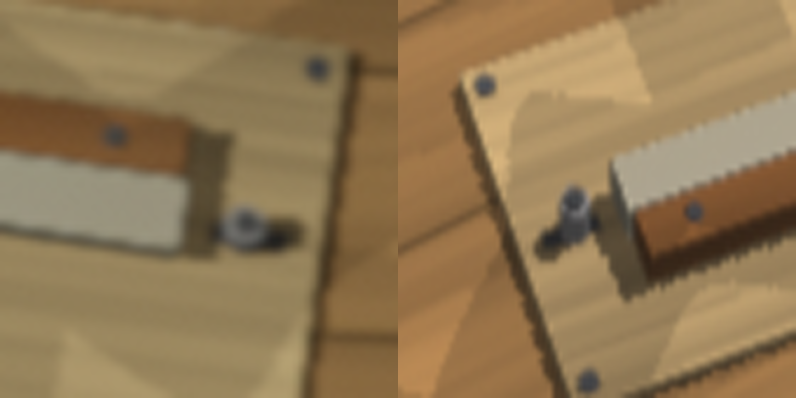

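The toe face is at jig y ≈ -109 and the post centre at y ≈ -141, so the gap is about 22 mm. In the picture the strip lies against the fence, with its toe at (185,215) and the post at (245,225). Next I'll move the wedge in front of the gap.

Run:
```python
from h import *
plan(j2w([-182,-127]),60,82.9)
```

```text
tcp [ 445.  -283.1   64.4] yaw 82.88 shift [ 64.1 245.    5. ] spin -0.02
```

>>> jog_arm --motion '[{"x":40,"y":0,"z":0,"spin":0,"fingers":1},{"x":64,"y":40,"z":0,"spin":0,"fingers":1},{"x":64,"y":85,"z":0,"spin":0,"fingers":1},{"x":64,"y":130,"z":0,"spin":0,"fingers":1},{"x":64,"y":175,"z":0,"spin":0,"fingers":1},{"x":64,"y":215,"z":0,"spin":0,"fingers":1},{"x":64,"y":245,"z":0,"spin":0,"fingers":1},{"x":64,"y":245,"z":0,"spin":0,"fingers":1}]'

```text
clock: 11.88
eef_pos: [0.4124, -0.0312, 0.0653]
tool_rot: [0.06, 0.998, 0.0, -0.001]
ft_force: [-0.8, -0.5, -2.6]
grip_width: 0.029
grasp_force: 60.7
```

>>> jog_arm --motion '[{"x":0,"y":0,"z":0,"spin":0,"fingers":1},{"x":0,"y":0,"z":0,"spin":0,"fingers":1}]'

```text
clock: 12.12
eef_pos: [0.4129, -0.0337, 0.0659]
tool_rot: [0.063, 0.998, -0.0, -0.0]
ft_force: [-0.3, -0.2, -3.4]
grip_width: 0.029
grasp_force: 60.7
```

Run:
```python
from h import *
plan(j2w([-182,-127]),60,82.9)
s=snap('scene');t=snap('top')
import pickle; pickle.dump((s,t),open('c3.pkl','wb'))
a=cv2.resize(s['pixels'][150:245,225:345],(500,396),interpolation=cv2.INTER_CUBIC)
b=cv2.resize(t['pixels'][180:285,260:330],(264,396),interpolation=cv2.INTER_CUBIC)
cv2.imwrite('pics/pre.png',np.hstack([a,b])[:,:,::-1])
```

```text
tcp [412.9 -33.7  65.9] yaw 82.81 shift [1.4 1.5 5.9] spin -0.09
```

View pics/pre.png

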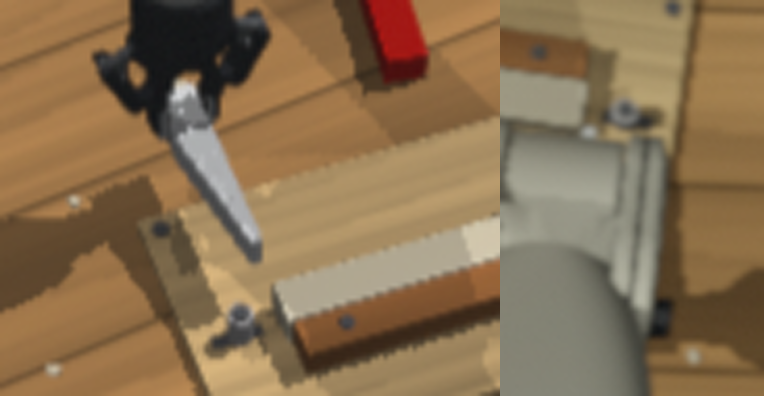

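The scene crop shows the held wedge with its nose at (255,240), pointing at the gap. In the top crop the nose tip shows at (589,130). I'll triangulate the nose to check for droop.

Run:
```python
from h import *
import pickle
s,t=pickle.load(open('c3.pkl','rb'))
us=np.array([225+254*120/500,150+238*95/396])-.4; ut=np.array([260+89*70/264,180+127*105/396])-.4
Pm=lambda c:c['K']@np.c_[R.from_rotvec(np.ravel(c['rvec'])).as_matrix(),np.ravel(c['tvec'])]
X=cv2.triangulatePoints(Pm(s),Pm(t),us,ut).ravel(); X=X[:3]/X[3]*1000
print(X,w2j(X),'z expected top',65.9-7.5+30)
print('scene at z=.088',w2j(ray(s,us,.088)*1000),'top',w2j(ray(t,ut,.088)*1000))
plan(j2w([-182,-127]),60,82.9)
```

```text
[547.032853   -41.02992731  91.3657011 ] [[ -46.59078193 -119.20267024]] z expected top 88.4
scene at z=.088 [[ -48.80677642 -118.35737765]] top [[ -45.82687285 -119.01603937]]
tcp [413.1 -33.7  66.1] yaw 82.79 shift [1.6 1.5 6.1] spin -0.11
```

>>> jog_arm --motion '[{"x":0,"y":1.5,"z":20,"spin":0,"fingers":1},{"x":0,"y":1.5,"z":41,"spin":0,"fingers":1},{"x":0,"y":1.5,"z":41,"spin":0,"fingers":1},{"x":-12,"y":1.5,"z":41,"spin":0,"fingers":1},{"x":-24,"y":1.5,"z":41,"spin":0,"fingers":1},{"x":-30,"y":1.5,"z":41,"spin":0,"fingers":1},{"x":-36,"y":1.5,"z":41,"spin":0,"fingers":1},{"x":-36,"y":1.5,"z":41,"spin":0,"fingers":1}]'

```text
clock: 13.22
eef_pos: [0.4497, -0.0359, 0.0254]
tool_rot: [0.062, 0.998, -0.0, 0.0]
ft_force: [0.3, 0.2, -2.6]
grip_width: 0.0286
grasp_force: 60.7
```

Free of contact so far (nose at x ≈ -10, just entering). Continuing in small steps.

>>> jog_arm --motion '[{"x":-4,"y":0,"z":0,"spin":0,"fingers":1},{"x":-8,"y":0,"z":0,"spin":0,"fingers":1},{"x":-12,"y":0,"z":0,"spin":0,"fingers":1},{"x":-16,"y":0,"z":0,"spin":0,"fingers":1},{"x":-20,"y":0,"z":0,"spin":0,"fingers":1},{"x":-24,"y":0,"z":0,"spin":0,"fingers":1},{"x":-28,"y":0,"z":0,"spin":0,"fingers":1},{"x":-28,"y":0,"z":0,"spin":0,"fingers":1}]'

```text
clock: 14.22
eef_pos: [0.4774, -0.0394, 0.0253]
tool_rot: [0.062, 0.998, -0.0, 0.0]
ft_force: [-1.0, -0.3, -3.5]
grip_width: 0.0287
grasp_force: 60.7
```

Run:
```python
from h import *
o=readout.get_obs();print(o['ft_force'],w2j(o['eef_pos']*1000),o['eef_pos'][2],o['ft_torque'])
```

```text
[-0.97596888 -0.26274435 -3.45081907] [[-115.88766933 -126.20914413]] 0.025330036486273404 [ 0.01657569  0.18916911 -0.034836  ]
```

>>> jog_arm --motion '[{"x":0,"y":0,"z":3,"spin":0,"fingers":1},{"x":0,"y":0,"z":5,"spin":0,"fingers":1},{"x":0,"y":0,"z":5,"spin":0,"fingers":1}]'

```text
clock: 14.6
eef_pos: [0.4766, -0.0393, 0.0201]
tool_rot: [0.062, 0.998, 0.0, -0.0]
ft_force: [0.7, 0.5, -3.2]
grip_width: 0.0292
grasp_force: 60.7
```

>>> jog_arm --motion '[{"x":0,"y":0,"z":1,"spin":0,"fingers":1},{"x":0,"y":0,"z":1,"spin":0,"fingers":1}]'

```text
clock: 14.85
eef_pos: [0.477, -0.0394, 0.0195]
tool_rot: [0.062, 0.998, -0.0, 0.0]
ft_force: [-1.1, -0.1, -1.2]
grip_width: 0.0287
grasp_force: 60.9
```

>>> jog_arm --motion '[{"x":0,"y":0,"z":1,"spin":0,"fingers":1},{"x":0,"y":0,"z":1,"spin":0,"fingers":1}]'

```text
clock: 15.1
eef_pos: [0.477, -0.0394, 0.0195]
tool_rot: [0.062, 0.998, -0.0, 0.0]
ft_force: [-3.4, 0.9, 7.9]
grip_width: 0.0285
grasp_force: 62.2
```

>>> jog_arm --motion '[{"x":0,"y":0,"z":-1,"spin":0,"fingers":0.2},{"x":0,"y":0,"z":-1,"spin":0,"fingers":-0.3},{"x":0,"y":0,"z":-1,"spin":0,"fingers":-0.3},{"x":0,"y":0,"z":-1,"spin":0,"fingers":-0.3},{"x":0,"y":0,"z":-30,"spin":0,"fingers":-0.3},{"x":10,"y":0,"z":-60,"spin":0,"fingers":-0.3},{"x":52,"y":0,"z":-60,"spin":0,"fingers":1},{"x":52,"y":0,"z":-60,"spin":0,"fingers":1}]'

```text
clock: 16.1
eef_pos: [0.4216, -0.0326, 0.0779]
tool_rot: [0.062, 0.998, 0.0, -0.002]
ft_force: [0.3, -0.5, 0.5]
grip_width: 0.0196
grasp_force: 0.0
```

>>> jog_arm --motion '[{"x":0,"y":0,"z":0,"spin":0,"fingers":1},{"x":0,"y":0,"z":0,"spin":0,"fingers":1},{"x":0,"y":0,"z":30,"spin":0,"fingers":1},{"x":0,"y":0,"z":54,"spin":0,"fingers":1},{"x":0,"y":0,"z":54,"spin":0,"fingers":1},{"x":0,"y":0,"z":54,"spin":0,"fingers":1}]'

```text
clock: 16.85
eef_pos: [0.4262, -0.033, 0.0248]
tool_rot: [0.062, 0.998, 0.0, 0.0]
ft_force: [-0.1, -0.4, 0.0]
grip_width: 0.0
grasp_force: 0.0
```

Run:
```python
from h import *
o=readout.get_obs();print(o['ft_force'],w2j(o['eef_pos']*1000),o['eef_pos'][2])
c=snap('scene')
h=cv2.cvtColor(c['pixels'],cv2.COLOR_RGB2HSV).astype(int)
a=cv2.resize(c['pixels'][170:245,225:325],(800,600),interpolation=cv2.INTER_CUBIC); cv2.imwrite('pics/ins.png',a[:,:,::-1])
```

```text
[-0.12713834 -0.41223627  0.02006173] [[-167.46247379 -126.17549597]] 0.02475137032554951
```

View pics/ins.png

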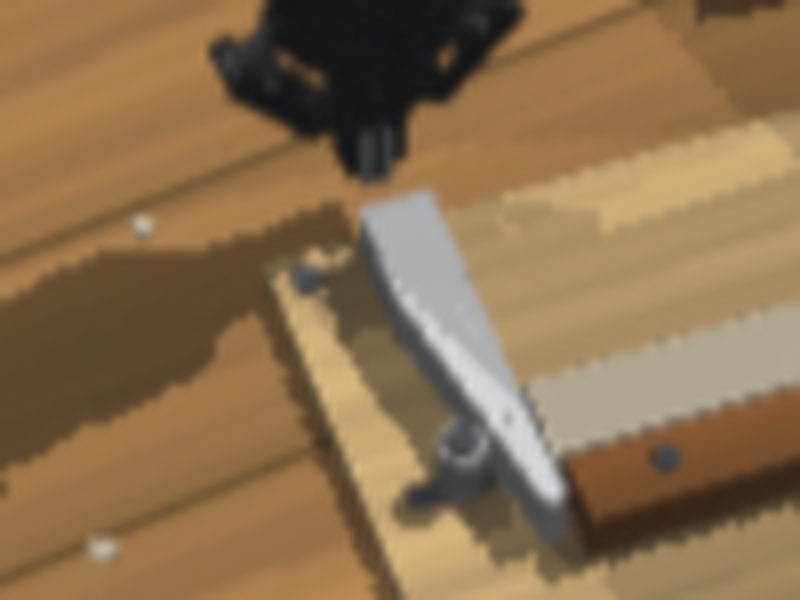

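The wedge lies in the gap, flat side to the stone and taper by the post, with its tail at (395,210). The shut fingers at (370,165) are behind the tail. Next I'll push.

>>> jog_arm --motion '[{"x":-6,"y":0,"z":2,"spin":0,"fingers":1},{"x":-12,"y":0,"z":2,"spin":0,"fingers":1},{"x":-16,"y":0,"z":2,"spin":0,"fingers":1},{"x":-20,"y":0,"z":2,"spin":0,"fingers":1},{"x":-24,"y":0,"z":2,"spin":0,"fingers":1},{"x":-28,"y":0,"z":2,"spin":0,"fingers":1},{"x":-31,"y":0,"z":2,"spin":0,"fingers":1},{"x":-34,"y":0,"z":2,"spin":0,"fingers":1}]'

```text
clock: 17.9
eef_pos: [0.4592, -0.0372, 0.0221]
tool_rot: [0.062, 0.998, -0.0, -0.0]
ft_force: [-0.7, -0.4, -0.6]
grip_width: -0.0002
grasp_force: 0.7
```

>>> jog_arm --motion '[{"x":-2,"y":0,"z":0,"spin":0,"fingers":1},{"x":-4,"y":0,"z":0,"spin":0,"fingers":1},{"x":-6,"y":0,"z":0,"spin":0,"fingers":1},{"x":-8,"y":0,"z":0,"spin":0,"fingers":1},{"x":-8,"y":0,"z":0,"spin":0,"fingers":1}]'

```text
clock: 18.52
eef_pos: [0.4674, -0.0382, 0.0224]
tool_rot: [0.062, 0.998, -0.0, 0.0]
ft_force: [-0.2, 0.4, -0.6]
grip_width: 0.0
grasp_force: 0.4
```

>>> jog_arm --motion '[{"x":-1,"y":0,"z":0,"spin":0,"fingers":1},{"x":-2,"y":0,"z":0,"spin":0,"fingers":1},{"x":-3,"y":0,"z":0,"spin":0,"fingers":1},{"x":-4,"y":0,"z":0,"spin":0,"fingers":1},{"x":-4,"y":0,"z":0,"spin":0,"fingers":1}]'

```text
clock: 19.15
eef_pos: [0.4711, -0.0386, 0.0223]
tool_rot: [0.062, 0.998, 0.0, 0.0]
ft_force: [-3.0, 0.5, 2.4]
grip_width: -0.0002
grasp_force: 1.5
```

>>> jog_arm --motion '[{"x":-1,"y":0,"z":0,"spin":0,"fingers":1},{"x":-2,"y":0,"z":0,"spin":0,"fingers":1},{"x":-2,"y":0,"z":0,"spin":0,"fingers":1}]'

```text
clock: 19.52
eef_pos: [0.472, -0.0387, 0.0221]
tool_rot: [0.062, 0.998, 0.0, -0.001]
ft_force: [-4.8, 0.6, 4.4]
grip_width: -0.0005
grasp_force: 2.7
```

>>> jog_arm --motion '[{"x":-1,"y":0,"z":0,"spin":0,"fingers":1},{"x":-2,"y":0,"z":0,"spin":0,"fingers":1},{"x":-2,"y":0,"z":0,"spin":0,"fingers":1}]'

```text
clock: 19.9
eef_pos: [0.4722, -0.0386, 0.0218]
tool_rot: [0.062, 0.998, 0.0, -0.003]
ft_force: [-8.8, 1.6, 6.4]
grip_width: -0.0001
grasp_force: 4.4
```

>>> jog_arm --motion '[{"x":-1,"y":0,"z":0,"spin":0,"fingers":1},{"x":-2,"y":0,"z":0,"spin":0,"fingers":1},{"x":-2,"y":0,"z":0,"spin":0,"fingers":1}]'

```text
clock: 20.27
eef_pos: [0.4723, -0.0386, 0.0214]
tool_rot: [0.062, 0.998, 0.0, -0.004]
ft_force: [-11.2, 1.2, 8.9]
grip_width: 0.0002
grasp_force: 6.1
```

>>> jog_arm --motion '[{"x":-1,"y":0,"z":0,"spin":0,"fingers":1},{"x":-1,"y":0,"z":0,"spin":0,"fingers":1}]'

```text
clock: 20.52
eef_pos: [0.4724, -0.0386, 0.0213]
tool_rot: [0.062, 0.998, 0.001, -0.005]
ft_force: [-14.4, 2.6, 10.8]
grip_width: 0.0004
grasp_force: 7.0
```

>>> jog_arm --motion '[{"x":-1,"y":0,"z":0,"spin":0,"fingers":1},{"x":-1,"y":0,"z":0,"spin":0,"fingers":1}]'

```text
clock: 20.78
eef_pos: [0.4724, -0.0386, 0.0212]
tool_rot: [0.062, 0.998, 0.001, -0.006]
ft_force: [-15.3, 2.3, 11.1]
grip_width: -0.0003
grasp_force: 7.9
```

>>> jog_arm --motion '[{"x":-1,"y":0,"z":-0.5,"spin":0,"fingers":1},{"x":-1,"y":0,"z":-1,"spin":0,"fingers":1}]'

```text
clock: 21.02
eef_pos: [0.4724, -0.0386, 0.0213]
tool_rot: [0.062, 0.998, 0.001, -0.007]
ft_force: [-13.7, 3.2, 3.5]
grip_width: 0.0002
grasp_force: 7.1
```

>>> jog_arm --motion '[{"x":-1,"y":0,"z":-0.5,"spin":0,"fingers":1},{"x":-1,"y":0,"z":-1,"spin":0,"fingers":1}]'

```text
clock: 21.28
eef_pos: [0.4727, -0.0386, 0.0214]
tool_rot: [0.062, 0.998, 0.001, -0.008]
ft_force: [-14.0, 3.5, -1.5]
grip_width: 0.0001
grasp_force: 6.9
```

>>> jog_arm --motion '[{"x":-1,"y":0,"z":0,"spin":0,"fingers":1},{"x":-2,"y":0,"z":0,"spin":0,"fingers":1},{"x":-2,"y":0,"z":0,"spin":0,"fingers":1}]'

```text
clock: 21.65
eef_pos: [0.4728, -0.0385, 0.0213]
tool_rot: [0.062, 0.998, 0.001, -0.01]
ft_force: [-18.1, 4.4, 5.2]
grip_width: -0.0001
grasp_force: 9.3
```

>>> jog_arm --motion '[{"x":-0.5,"y":0,"z":0,"spin":0,"fingers":1},{"x":-1,"y":0,"z":0,"spin":0,"fingers":1},{"x":-1,"y":0,"z":0,"spin":0,"fingers":1}]'

```text
clock: 22.02
eef_pos: [0.4728, -0.0385, 0.0213]
tool_rot: [0.062, 0.998, 0.001, -0.011]
ft_force: [-20.1, 4.1, 8.1]
grip_width: -0.0001
grasp_force: 10.5
```

>>> jog_arm --motion '[{"x":-0.5,"y":0,"z":0,"spin":0,"fingers":1},{"x":-0.5,"y":0,"z":0,"spin":0,"fingers":1},{"x":-0.5,"y":0,"z":0,"spin":0,"fingers":1}]'

```text
clock: 22.4
eef_pos: [0.4728, -0.0385, 0.0213]
tool_rot: [0.062, 0.998, 0.001, -0.011]
ft_force: [-20.9, 4.7, 10.3]
grip_width: 0.0002
grasp_force: 11.0
```

>>> jog_arm --motion '[{"x":3,"y":0,"z":0,"spin":0,"fingers":1},{"x":6,"y":0,"z":0,"spin":0,"fingers":1},{"x":12,"y":0,"z":0,"spin":0,"fingers":1},{"x":22,"y":0,"z":0,"spin":0,"fingers":1},{"x":40,"y":0,"z":0,"spin":0,"fingers":1},{"x":80,"y":0,"z":-60,"spin":0,"fingers":1},{"x":100,"y":0,"z":-110,"spin":0,"fingers":1},{"x":100,"y":0,"z":-160,"spin":0,"fingers":1}]'

```text
clock: 23.4
eef_pos: [0.3841, -0.0279, 0.1866]
tool_rot: [0.062, 0.998, -0.0, 0.001]
ft_force: [1.1, -0.6, 0.5]
grip_width: 0.0002
grasp_force: 0.0
```

Run:
```python
from h import *
o=readout.get_obs();print(o['ft_force'],o['eef_pos'])
s=snap('scene');t=snap('top')
for n,c,b in(('scene',s,(235,345,180,250)),('top',t,(250,330,170,260))):
    # along y=const lines find wedge nose/tail and strip edges via profiles
    for y in(-116,):
        xs=np.arange(-130,80,3.); P=np.array([[*j2w([x,y])/1000,.042] for x in xs]); uv=proj(c,P).astype(np.float32)
        g=cv2.remap(c['pixels'],uv[None,:,0],uv[None,:,1],cv2.INTER_LINEAR)[0].astype(int)
        print(n,y,' '.join(f'{int(x)}:{p[0]-p[2]}/{p[0]}' for x,p in zip(xs,g)))
a=cv2.resize(s['pixels'][170:245,250:390],(790,423),interpolation=cv2.INTER_CUBIC); cv2.imwrite('pics/fin.png',a[:,:,::-1])
```

```text
[ 1.1132707  -0.55598676  0.4631121 ] [ 0.38410163 -0.0278876   0.18661027]
scene -116 -130:86/160 -127:85/163 -124:83/182 -121:82/195 -118:81/199 -115:81/199 -112:62/191 -109:37/183 -106:9/176 -103:1/174 -100:-2/173 -97:-3/173 -94:-3/173 -91:-2/173 -88:-3/172 -85:-3/173 -82:-3/172 -79:-3/173 -76:-2/174 -73:-3/174 -70:-2/180 -67:-3/187 -64:-3/193 -61:-3/201 -58:-3/205 -55:-3/208 -52:-3/208 -49:-4/208 -46:-4/208 -43:-4/208 -40:-4/208 -37:-3/208 -34:-4/208 -31:-4/208 -28:-3/209 -25:-3/210 -22:-2/210 -19:-2/210 -16:-3/210 -13:-3/210 -10:-3/209 -7:-3/209 -4:-4/209 -1:-3/207 2:-3/196 5:-4/201 8:-4/206 11:-4/209 14:-4/210 17:-4/209 20:-4/208 23:-4/205 26:-4/201 29:-4/203 32:-4/203 35:-3/196 38:-3/186 41:-3/168 44:-3/145 47:-1/114 50:-2/89 53:0/81 56:5/86 59:17/99 62:46/133 65:61/153 68:63/155 71:63/153 74:65/159 77:74/180
top -116 -130:16/176 -127:16/175 -124:17/174 -121:17/173 -118:17/172 -115:16/170 -112:17/169 -109:16/167 -106:16/166 -103:17/165 -100:16/163 -97:17/162 -94:17/160 -91:17/158 -88:17/156 -85:16/153 -82:17/151 -79:16/148 -76:16/145 -73:16/141 -70:16/138 -67:16/134 -64:15/129 -61:14/123 -58:14/116 -55:14/107 -52:12/105 -49:7/132 -46:4/162 -43:4/173 -40:3/173 -37:3/173 -34:2/174 -31:3/175 -28:3/174 -25:3/172 -22:3/173 -19:3/173 -16:3/174 -13:2/174 -10:3/173 -7:3/173 -4:3/173 -1:2/172 2:3/172 5:2/170 8:2/169 11:2/171 14:2/171 17:3/171 20:3/171 23:2/170 26:3/168 29:3/168 32:4/169 35:4/169 38:5/170 41:7/171 44:15/166 47:34/156 50:54/156 53:62/160 56:62/159 59:61/157 62:61/155 65:59/152 68:58/149 71:57/147 74:57/147 77:55/144
```

View pics/fin.png

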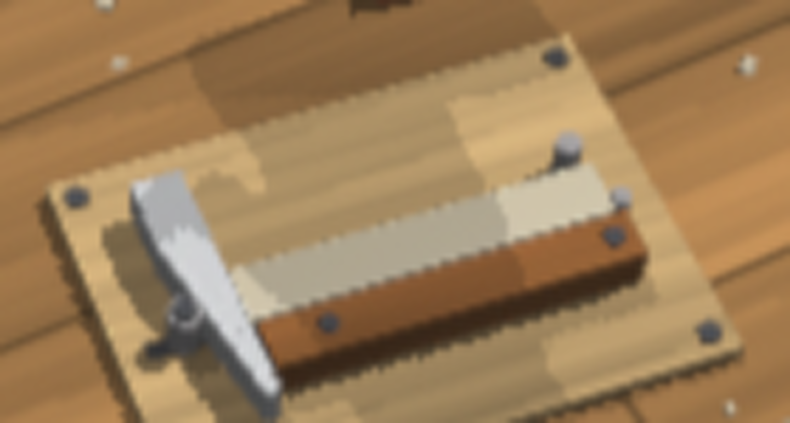

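The final view shows the wedge jammed between post and toe, with its nose at (270,400) and tail at (160,190). The strip is flush along the fence and its heel is on the stop at (620,197). I'll check the strip numbers and hand in if they hold.

Run:
```python
from h import *
c=snap('scene'); res={}
for x in(-28,-9):
    ys=np.arange(80,130,.5); uv=proj(c,[[*j2w([x,y])/1000,.042] for y in ys]).astype(np.float32)
    g=cv2.remap(c['pixels'],uv[None,:,0],uv[None,:,1],cv2.INTER_LINEAR)[0].astype(int); d=g[:,0]-g[:,2]
    print(x,' '.join(f'{y:.0f}:{q}/{p[0]}' for y,q,p in zip(ys[::4],d[::4],g[::4])))
e=[]
for y in(-85,-40,0,50,85):
    xs=np.arange(-60,10,.5); uv=proj(c,[[*j2w([x,y])/1000,.042] for x in xs]).astype(np.float32)
    g=cv2.remap(c['pixels'],uv[None,:,0],uv[None,:,1],cv2.INTER_LINEAR)[0].astype(int); m=xs[(g[:,0]-g[:,2])<48]
    m=m[m>-45]; e.append((m.min(),m.max()))
print(e)
ok=all(abs(np.mean(v)+18)<3.5 for v in e) and np.ptp([v[1] for v in e])<2.5
print(ok)
if ok: print(bot.job_done())
```

```text
-28 80:38/207 82:38/207 84:37/206 86:38/206 88:38/207 90:38/207 92:38/207 94:37/206 96:37/206 98:37/206 100:37/206 102:36/206 104:36/206 106:37/206 108:42/204 110:50/201 112:65/197 114:76/194 116:79/194 118:81/195 120:80/194 122:80/193 124:80/193 126:80/193 128:80/193
-9 80:36/207 82:36/207 84:36/207 86:36/207 88:36/207 90:35/207 92:36/207 94:36/207 96:36/207 98:36/207 100:35/207 102:35/207 104:36/207 106:35/204 108:33/198 110:24/168 112:15/149 114:7/150 116:5/156 118:5/161 120:13/169 122:30/177 124:60/188 126:76/193 128:79/194
[(np.float64(-36.0), np.float64(0.0)), (np.float64(-35.5), np.float64(0.0)), (np.float64(-35.5), np.float64(0.0)), (np.float64(-35.0), np.float64(-1.0)), (np.float64(-39.0), np.float64(-0.5))]
True
the job is handed in; nothing more can be done
None
```

I handed the job in: by camera, the strip lies flush on the fence with its heel on the heel stop, and the wedge was pushed tight at about 20 N. The force between wedge and stone could not be read directly, and no verdict came back.

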